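Roll a turned blank up the marking jig and shut the keeper

ROBOT

A 6-joint arm with a two-finger parallel gripper is mounted at the origin on the work surface. World frame = base frame: x ahead of the robot, y to its left, z up, the work surface at z = 0. Lengths are in m, angles in rad, forces in N, time in s.
With the tool pointing down it reaches from about 0.375 to 0.975 m from the base axis. Payload 3.8 kg.
Tool frame: the origin (TCP) lies at the very end of the fingers, on their centre line; the grasp point (between the pads) lies 19 mm behind it (bot.grip_point_offset is the distance from the TCP to the grasp point, in m); z points along the fingers, x is the direction in which the jaws open and shut, and the axes are right-handed (so a half turn about z gives the same grasp; the last joint's range is limited). The gripper opens to 85 mm and grips with 20 to 120 N. Pads are 22 mm wide; open, the fingers measure 114 mm over their backs; the gripper's body (76 mm by 85 mm) begins 54 mm behind the grasp point. The pads swing forward as they close: fully open they stand 13 mm farther back than shut.
Start: joints at [1.237, 0.264, 1.604, -0, 1.274, -0.037], TCP at [0.197, 0.645, 0.231] pointing down, gripper open.
Joint ranges: [-2.63, 2.63], [-0.94, 2.18], [0.31, 2.57], [-1.31, 4.45], [0, 2.66], [-2.55, 2.55]. Speed limits (rad/s): [2.57, 2.57, 3.14, 3.14, 3.14, 3.14].

INTERFACE

Orientations are given as a rotation vector (axis times angle).
In Python, from workcell import bot, read_camera gives the robot as it stands.
- The arm moves only by the tool arm_command, never from a script. Its argument "rows" is a list of rows, each an object with "delta_rot": the turn, a rotation vector about the tool's x, y, z in rad, a list of three; "xyz": the shift along the tool's x, y, z in m, a list of three; "gripper": the finger opening in m, from 0 to 0.0854. A call has 1 to 12 rows; each row shifts and turns the commanded pose from where the row before left it, along the tool's axes as they then stand; what a row does not reach is not made up. A row lasts 1/10 s, in which the tool goes at most 50 mm and 8.59 degrees, less where a joint would pass 70% of its speed; a pose out of reach is approached as far as the arm can. A call is refused whole if a number of a shift passes 0.05 or a number of a turn 0.15, either way. A call with a gripper value outside its range is refused whole. The fingers move at their own pace and stop on an object; "force" is the grip in N (left out, the last holds). Time passes only in rows, so rows that do not move let the fingers close. It gives the time, the measured TCP pose, the force and the opening at its end, in the units of the state.
- bot.read_state(): the state, without advancing time (a new reading comes with each control period).
- read_camera(name): name is "scene" or "top"; returns a dict with "pixels" (420x560x3 uint8, red, green, blue), "range_z" (420x560 float32, m along the optical axis (not along the pixel's ray), 0 where there is no reading), "intrinsics" (3x3 intrinsics, pixels), "dist_coeffs" ([k1, k2, p1, p2, k3] as OpenCV has them; the pictures are not rectified), "camera_from_world" (4x4, takes a point from world to camera coordinates). Camera axes: x right, y up, looking along -z (the intrinsics and any distortion apply to the point x, -y, -z); pixel columns grow to the right and rows downward; lengths in m; the calibration is good to about 2 mm. A picture is of the moment at which its call begins.
- bot.finish_job(): hands the job in, once; it reports no verdict.
The state is a dict: "time": time; "q": joint angles; "joint_vel": joint speeds; "joint_torque": joint torques, N m; "tool_pos": TCP position; "tcp_rot": TCP orientation; "wrist_force": force on the tool from outside, world axes, zero at the start; "torque": the same for the moment, N m; "width": opening from 0.0 (shut) to 1.0 (fully open).
Only numpy, scipy, OpenCV 4.12 (cv2) and the standard library are available. Lean on these libraries where they do the work, as an engineer would, in place of code of your own. Each camera call takes 0.05 s, during which the arm holds its last target.

TASK

Push the round wooden blank up the ramp of the marking jig, over the crest and fully home against the stop block, slowly and without letting it run back down. Then swing the jig's wooden keeper arm fully shut across the ramp behind the blank. Only push with the fingers: do not pick the blank up, and leave the other things on the bench where they are.

Things in the scene. Friction and masses are not known exactly. Their poses are not given: they have to be found in the camera images.
- jig: Fixed wooden marking jig, 320 x 150 mm. Origin on the bench under its middle; x along the jig uphill towards the stop, y across, z up. From the low, open end: level apron (top 12 mm above bench, x -170 to -60 mm), 8 degree ramp, shallow saddle, stop block (face at x 123 mm, top 74 mm above bench). Lane 108 mm wide inside, between 8 mm thick rails rising 12 mm above apron and ramp.
- deck: The ramp board of the jig, rising 8 degrees, 140 mm long, from jig x -60 mm to the crest at jig x 79 mm, 31.5 mm above the bench. Origin at the foot of the ramp on its upper surface, mid-width; x points up the slope, y across, z square to the slope. Released on the ramp, the blank rolls down and away.
- blank: Loose turned wooden cylinder, 48 mm diameter, 100 mm long, about 130 g, lying across the jig's level apron at the start, where it rests. Origin at its centre; its own x axis is the axis of the cylinder (y and z turn as it rolls).
- seat (a point): Where the blank's centre lies when it is fully home, touching the stop (jig x 99 mm, y 0, 54 mm above the bench). It lies on a saddle that falls 5 degrees from the crest to the stop (jig x 79 to 123 mm): once its centre is past the crest the blank rolls gently to the stop and stays.
- keeper (a joint): Swing angle (rad) of the keeper, a dark wooden arm 12 mm thick, 24 mm high (44 to 68 mm above bench), on a vertical pivot on the jig's -y side. 0: it points along jig -x, outside the lane; negative: farther out; positive: inward over the lane; 1.57: end stop, fully shut along jig +y, 4 mm behind a seated blank. Stiff light hinge (0.03 N m), stays where left.
- pivot (a point): Point on the keeper's vertical pivot axis at the arm's mid-height, 56 mm above the bench (jig x 65 mm, y -73 mm). From here at angle q the arm extends along (-cos q, sin q) in the jig's x, y.
- keeper_tip (a point): Centre of the rounded end (18 mm diameter) of the keeper arm, 86 mm from the pivot, at the arm's mid-height; it moves with the arm.
- glue: Bystander: closed jar, 52 mm diameter, 100 mm tall, beyond the jig's stop. Origin under its centre.
- offcut: Bystander: wood offcut 70 x 40 x 32 mm just beyond the low end of the jig. Origin under its centre.
- foot: Bystander: small turned furniture foot, 42 mm diameter, 50 mm tall, standing off the jig's -y side near its low end. Origin under its centre.
- chisel: Bystander: chisel with black handle, about 240 mm long, lying on the left of the bench.
- stone: Bystander: grey sharpening stone 150 x 50 x 25 mm, on the right of the bench.
- mallet: Bystander: wooden mallet about 290 mm long, head 70 mm high, lying on the left of the bench.
- dish: Bystander: steel dish 90 mm across, 30 mm high, on the right of the bench.
There are look-alikes about, which are no part of the job. Of the things like the blank, leave any that is green, purple or red; of the rest the smaller one is meant.

How it is judged:
On the way, in this order (a step that is already met when the one before it is completed fails the run):
1. the blank is home against the stop, keeper still open (distance between blank and seat below 0.009 m and angle between the x axis of blank and the y axis of jig, either way round below 0.12 rad and value of joint keeper below 0.4 rad), for 0.3 s.
2. the keeper is swung shut behind it (distance between blank and seat below 0.009 m and value of joint keeper above 1.45 rad), for 0.2 s.
At the end, for the whole second after the job is handed in: The blank's centre is within 9 mm of the seat point, its axis within 0.12 rad of straight across the jig, at rest (under 0.02 m/s), and the keeper is past 1.45 rad (all of step 2 and angle between the x axis of blank and the y axis of jig, either way round below 0.12 rad and linear speed of blank below 0.02 m/s); the robot touches nothing.
It fails at once if the blank runs faster than 0.25 m/s (rolling back, or knocked) (linear speed of blank above 0.25 m/s).
It fails at once if the blank is lifted more than 10 mm off the ramp, or 30 mm off the apron ((x of blank in the frame of deck above 0.01 m and z of blank in the frame of deck above 0.034 m) or (x of blank in the frame of deck below 0.011 m and z of blank in the frame of jig above 0.066 m)).
It fails at once if the keeper is swung inward while the blank is not home (value of joint keeper above 0.5 rad and distance between blank and seat above 0.02 m).
It fails at once if a bystander is moved more than 20 mm (distance of any of glue, offcut, foot, chisel, stone, mallet, dish from where it was at the start of the episode above 0.02 m).
It also fails if it takes over 70 s, if anything falls off the work surface, if the arm or the gripper's body presses on something with over 40 N, if the wrist force passes 120 N, or if a joint passes its speed limit or range.

## Working session

There is one attempt and no reset: what is moved stays moved. The work goes in short steps, Python scripts to look and compute and a tool call to move; the robot and the scene stay as the last step left them, time stands still between calls to the robot, and variables do not carry over. Pictures are saved under pics/ and viewed, and the job is handed in when it is done.

Besides the shell and the picture viewer there is one more tool, called by a JSON object that holds its "fn" and its "kwargs". arm_command: Moves the arm, as the interface text tells. Its arguments: {"type":"object","properties":{"rows":{"type":"array","items":{"type":"object","properties":{"delta_rot":{"type":"array","items":{"type":"number"}},"xyz":{"type":"array","items":{"type":"number"}},"gripper":{"type":"number"}}}},"force":{"type":"number"}},"required":["rows"]}

```bash
ls; mkdir -p pics; python3 - <<'E'
from workcell import bot, read_camera
import cv2,pickle
for n in ("scene","top"):
    d=read_camera(n); pickle.dump(d,open(f"pics/{n}0.pkl","wb"))
    cv2.imwrite(f"pics/{n}0.png",d["pixels"][:,:,::-1])
    print(n,d["intrinsics"],d["dist_coeffs"],d["camera_from_world"])
print(bot.read_state())
E
```

```text
pics
scene [[392.25310894   0.         281.47727751]
 [  0.         392.25310894 215.57018083]
 [  0.           0.           1.        ]] [-0.05155358  0.          0.          0.          0.        ] [[ 0.10629786  0.99415366 -0.0189542  -0.06365324]
 [-0.60558354  0.07984633  0.79176584  0.21008804]
 [ 0.78865033 -0.07268466  0.61053059 -1.48955241]
 [ 0.          0.          0.          1.        ]]
top [[449.1756168   0.        281.3169837]
 [  0.        449.1756168 206.9963033]
 [  0.          0.          1.       ]] [-0.09153798  0.          0.          0.          0.        ] [[ 0.0174352  -0.99984134 -0.00364837  0.00612313]
 [ 0.98798498  0.0166678   0.15364854 -0.43968843]
 [-0.15356335 -0.00628343  0.98811883 -1.53356848]
 [ 0.          0.          0.          1.        ]]
{'time': 0.1, 'q': array([ 1.23710217e+00,  2.64690509e-01,  1.60528053e+00,  6.11329100e-07,
        1.27372828e+00, -3.68951733e-02]), 'joint_vel': array([-1.63366797e-05, -1.99260745e-03, -3.30885352e-03,  1.11126593e-04,
       -3.23915380e-04, -2.05827223e-03]), 'joint_torque': array([-5.38392724e-04, -5.16708970e+01, -3.68588054e+01, -1.14176521e-04,
        6.30834431e-03,  7.96661595e-06]), 'tool_pos': array([0.19718286, 0.64483433, 0.23005472]), 'tcp_rot': array([ 2.52452093,  1.8678652 , -0.00273044]), 'wrist_force': array([-0.20941531, -0.18644361, -0.84470876]), 'torque': array([-0.02935107, -0.03141279, -0.03939142]), 'width': 1.001917039685646}
```

View pics/scene0.png

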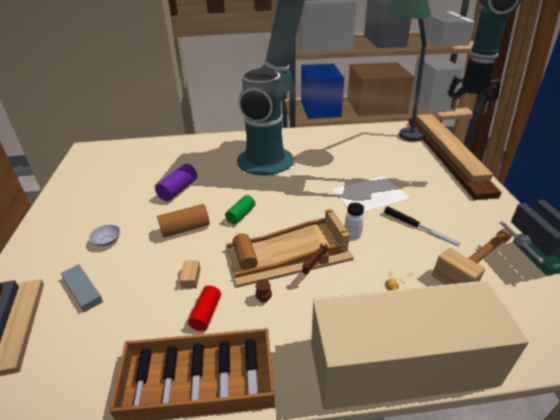

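View pics/top0.png

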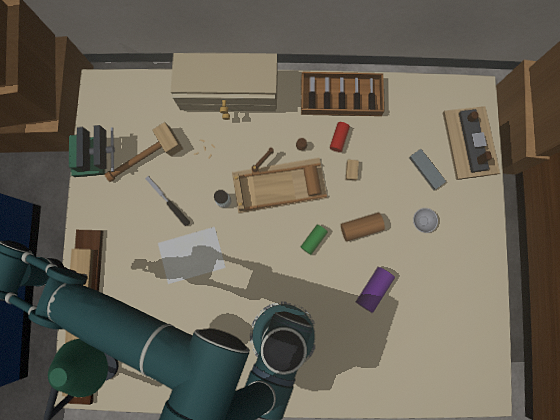

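The pictures show the jig at top (280,185), with its low end to the right. Things that could be taken for the blank:
- brown cylinder on the apron: top (314,180), scene (245,250)
- larger brown cylinder: top (362,227)
- green: top (314,238)
- purple: top (376,289)
- red: top (340,137)

I choose the one on the apron, which is the smaller of the two brown ones. A close crop and measurement come next.

```bash
cat > h.py <<'E'
import numpy as np,cv2,pickle
from workcell import bot, read_camera
def cloud(d):
    K,D,T=d["intrinsics"],np.array(d["dist_coeffs"]),d["camera_from_world"]
    h,w=d["range_z"].shape
    u,v=np.meshgrid(np.arange(w),np.arange(h))
    p=cv2.undistortPoints(np.stack([u,v],-1).reshape(-1,1,2).astype(float),K,D).reshape(h,w,2)
    z=d["range_z"]
    P=np.stack([p[...,0]*z,-p[...,1]*z,-z,np.ones_like(z)],-1)
    return (P@np.linalg.inv(T).T)[...,:3]
def proj(d,X):
    X=np.atleast_2d(X); T=d["camera_from_world"]
    c=X@T[:3,:3].T+T[:3,3]; c=c*[1,-1,-1]
    return cv2.projectPoints(c,np.zeros(3),np.zeros(3),d["intrinsics"],np.array(d["dist_coeffs"]))[0].reshape(-1,2)
E
python3 - <<'E'
from h import *
d=pickle.load(open("pics/top0.pkl","rb")); P=cloud(d)
cv2.imwrite("pics/topcrop.png",cv2.resize(d["pixels"][120:260,195:395,::-1],None,fx=4,fy=4,interpolation=cv2.INTER_CUBIC))
for n,(u,v) in dict(blank=(314,180),big=(362,227),stop=(241,190),ramp=(275,186),low=(324,180),keep=(262,158),keepn=(256,166),foot=(301,144),offcut=(353,170),glue=(221,197),table=(290,220)).items(): print(n,P[v,u].round(4))
d=pickle.load(open("pics/scene0.pkl","rb"))
cv2.imwrite("pics/scenecrop.png",cv2.resize(d["pixels"][190:310,170:370,::-1],None,fx=4,fy=4,interpolation=cv2.INTER_CUBIC))
E
```

```text
blank [ 0.5316 -0.098   0.062 ]
big [ 0.3703 -0.2622  0.066 ]
stop [0.4935 0.1543 0.0549]
ramp [0.5154 0.0373 0.0264]
low [ 0.5461 -0.1383 -0.0011]
keep [0.6074 0.084  0.0608]
keepn [0.5769 0.1038 0.0667]
foot [ 0.6611 -0.0518  0.0586]
offcut [ 0.5766 -0.2381  0.0336]
glue [0.4595 0.2162 0.1021]
table [ 0.3989 -0.0178 -0.0026]
```

View pics/topcrop.png

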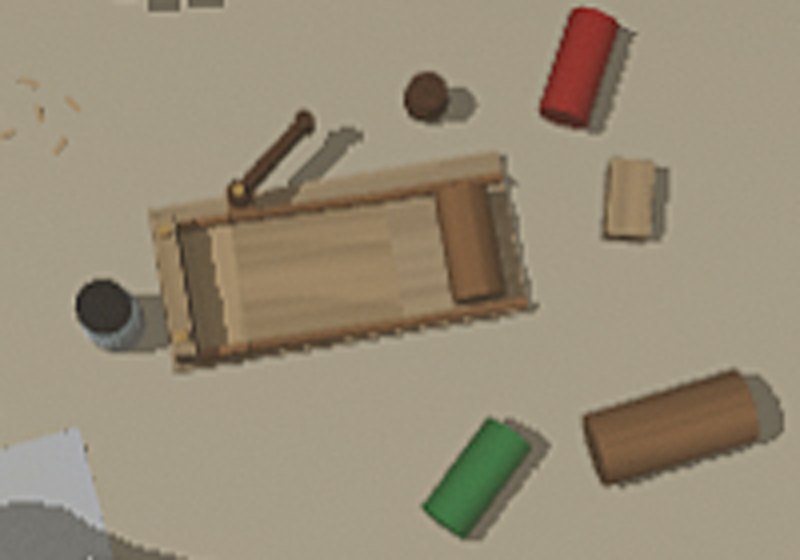

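View pics/scenecrop.png

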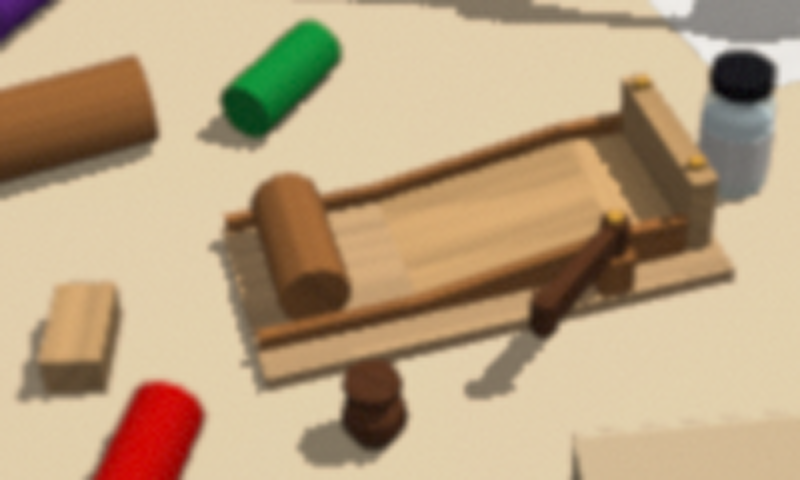

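```bash
cat > fit.py <<'E'
from h import *
from scipy.optimize import least_squares
t=pickle.load(open("pics/top0.pkl","rb")); s=pickle.load(open("pics/scene0.pkl","rb"))
tc=lambda x,y:(195+(x+.5)/4-.5,120+(y+.5)/4-.5)
sc=lambda x,y:(170+(x+.5)/4-.5,190+(y+.5)/4-.5)
obs=[(t,tc(239,190),(.065,-.073,.069)),(s,sc(615,217),(.065,-.073,.069)),
(s,sc(380,208),(-.06,.054,.012)),(s,sc(412,290),(-.06,-.054,.012)),
(s,sc(583,142),(.079,.054,.0315)),
(t,tc(388,205),(-.06,-.054,.012)),(t,tc(402,317),(-.06,.054,.012)),
(t,tc(232,225),(.079,-.054,.0315)),(t,tc(242,346),(.079,.054,.0315))]
def W(p,X):
    c,s_=np.cos(p[2]),np.sin(p[2]); X=np.atleast_2d(X)
    return np.c_[p[0]+c*X[:,0]-s_*X[:,1],p[1]+s_*X[:,0]+c*X[:,1],X[:,2]]
if __name__=="__main__":
    f=lambda p:np.concatenate([(proj(d,W(p,X))[0]-uv) for d,uv,X in obs])
    r=least_squares(f,[.52,.03,1.45],loss="soft_l1"); p=r.x
    print(p, f(p).reshape(-1,2).round(1))
    np.save("jig.npy",p)
    L=[[(-.06,-.054,.012),(-.06,.054,.012)],[(.079,-.054,.0315),(.079,.054,.0315)],[(.123,-.054,.074),(.123,.054,.074)],
    [(-.16,-.054,.024),(-.06,-.054,.024),(.079,-.054,.0435)],[(-.16,.054,.024),(-.06,.054,.024),(.079,.054,.0435)],[(.065,-.073,.068),(.065,-.073,.044)]]
    for d,n,o in((t,"t",(195,120,395,260)),(s,"s",(170,190,370,310))):
        im=cv2.resize(d["pixels"][o[1]:o[3],o[0]:o[2],::-1],None,fx=4,fy=4,interpolation=cv2.INTER_CUBIC)
        for l in L:
            q=(proj(d,W(p,l))-o[:2]+.5)*4-.5
            cv2.polylines(im,[q.round().astype(np.int32)],False,(255,0,0),1)
        cv2.imwrite(f"pics/fit_{n}.png",im)
    # in jig frame depth
    P=cloud(t)[120:260,195:395].reshape(-1,3); c,s_=np.cos(p[2]),np.sin(p[2])
    d=P[:,:2]-p[:2]; J=np.c_[d@[c,s_],d@[-s_,c],P[:,2]]
    for x in np.arange(-.18,.2,.015):
        m=(abs(J[:,0]-x)<.005)&(abs(J[:,1])<.03); print(round(x,3),np.median(J[m,2]).round(4),end="; ")
    for y in np.arange(-.09,.09,.008):
        m=(abs(J[:,1]-y)<.003)&(J[:,0]>-.05)&(J[:,0]<0); print("y",round(y,3),np.median(J[m,2]).round(4),end="; ")
    # keeper
    m=(J[:,2]>.045)&(J[:,1]<-.068)&(J[:,0]<.08)&(J[:,0]>-.03); k=J[m]
    print("\nkeeper pts",k[np.argsort(k[:,1])][:12].round(3), np.degrees(np.arctan2(k[:,1].min()+.073+.009,1)))
    b=(J[:,2]>.045)&(abs(J[:,1])<.06)&(J[:,0]<-.06); B=J[b]; print("blank x,y range",B[:,0].min(),B[:,0].max(),B[:,1].min(),B[:,1].max(),B[:,2].max(), "slope",np.polyfit(B[B[:,2]>.055][:,1],B[B[:,2]>.055][:,0],1))
E
python3 fit.py
```

```text
[0.51061858 0.03382094 1.72520018] [[-0.  -0.1]
 [-1.1  0.4]
 [-0.  -2.9]
 [ 1.2  2.5]
 [-4.  -0.4]
 [-1.   0.4]
 [-0.3  1.8]
 [-0.9 -0.6]
 [ 0.5 -1. ]]
-0.18 -0.0012; -0.165 0.0117; -0.15 0.0488; -0.135 0.0574; -0.12 0.0566; -0.105 0.0167; -0.09 0.0115; -0.075 0.0098; -0.06 0.0112; -0.045 0.0136; -0.03 0.0158; -0.015 0.0177; 0.0 0.0214; 0.015 0.0217; 0.03 0.0232; 0.045 0.0266; 0.06 0.029; 0.075 0.0306; 0.09 0.0305; 0.105 0.029; 0.12 0.0315; 0.135 0.0737; 0.15 0.0011; 0.165 0.0039; 0.18 0.0972; 0.195 0.0995; y -0.09 -0.0005; y -0.082 0.0104; y -0.074 0.011; y -0.066 0.0129; y -0.058 0.0261; y -0.05 0.0162; y -0.042 0.0155; y -0.034 0.017; y -0.026 0.0159; y -0.018 0.0171; y -0.01 0.0175; y -0.002 0.0148; y 0.006 0.0144; y 0.014 0.0167; y 0.022 0.0168; y 0.03 0.0165; y 0.038 0.0169; y 0.046 0.0152; y 0.054 0.0282; y 0.062 -0.0001; y 0.07 0.0001; y 0.078 -0.0003; y 0.086 -0.0001; 
keeper pts [[ 0.006 -0.134  0.068]
 [-0.001 -0.134  0.065]
 [ 0.002 -0.132  0.073]
 [-0.005 -0.13   0.076]
 [ 0.003 -0.13   0.067]
 [ 0.006 -0.129  0.07 ]
 [-0.004 -0.128  0.069]
 [-0.001 -0.127  0.075]
 [ 0.003 -0.126  0.069]
 [-0.    -0.125  0.071]
 [ 0.007 -0.125  0.074]
 [-0.004 -0.125  0.069]] -2.9660185976263658
blank x,y range -0.15298522015457575 -0.10508014109897469 -0.05408360898016172 0.04757939554356847 0.06704438084861275 slope [ 0.00406206 -0.12824048]
```

View pics/fit_t.png

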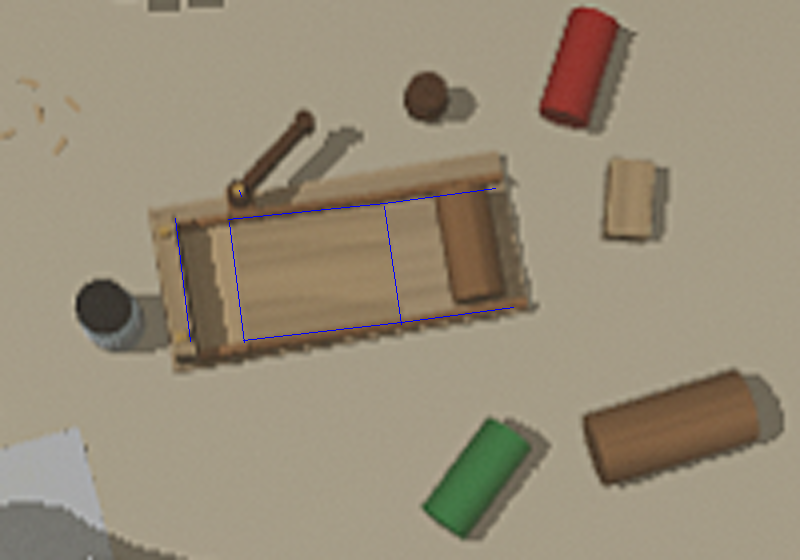

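View pics/fit_s.png

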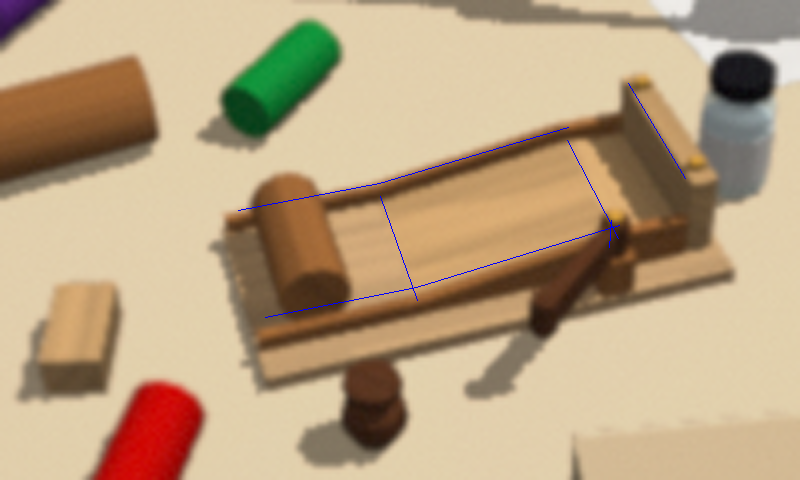

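```bash
cat > fit2.py <<'E'
from fit import *
from scipy.optimize import minimize
t=pickle.load(open("pics/top0.pkl","rb"))
A=cloud(t)[120:260,195:395].reshape(-1,3)
def toJ(p,P):
    c,s_=np.cos(p[2]),np.sin(p[2]); d=P[:,:2]-p[:2]; return np.c_[d@[c,s_],d@[-s_,c],P[:,2]]
def h(x,y):
    f=np.where(x<-.06,.012,np.where(x<.079,.012+(x+.06)*np.tan(np.radians(8)),.0315-(x-.079)*np.tan(np.radians(5))))
    z=np.where(abs(y)<.054,f,np.where(abs(y)<.062,f+.012,np.where((y<0)&(y>-.088),.012,0)))
    z=np.where((x>.123)&(x<.148)&(abs(y)<.062),.074,z)
    z=np.where((x<-.172)|(x>.148),0,z)
    return z
def cost(p,P=A):
    J=toJ(p,P); m=(J[:,0]>-.19)&(J[:,0]<.16)&(abs(J[:,1])<.1)&~((J[:,0]<-.095)&(abs(J[:,1])<.054))&~((J[:,1]<-.064)&(J[:,2]>.035))
    e=np.abs(J[m,2]-h(J[m,0],J[m,1])); return np.minimum(e,.015).mean()
if __name__=="__main__":
    best=None
    for yaw in np.arange(1.68,1.84,.02):
        for dx in (-.006,0,.006):
          for dy in (-.006,0,.006):
            p0=np.load("jig.npy"); p0=[p0[0]+dx,p0[1]+dy,yaw]
            r=minimize(cost,p0,method="Nelder-Mead",options=dict(initial_simplex=[p0]+[[p0[0]+.004,p0[1],yaw],[p0[0],p0[1]+.004,yaw],[p0[0],p0[1],yaw+.02]]))
            if best is None or r.fun<best.fun: best=r
    print(best.x,best.fun); p=best.x; np.save("jig2.npy",p)
    J=toJ(p,A)
    for n,m in dict(stop=(J[:,2]>.065)&(J[:,0]>.1)&(J[:,0]<.16)&(abs(J[:,1])<.09)).items(): print(n,J[m].min(0),J[m].max(0))
    m=(J[:,2]>.045)&(J[:,1]<-.068)&(J[:,0]<.08)&(J[:,0]>-.03); k=J[m]
    print("keeper tip",k[np.argsort(k[:,1])][:8].mean(0), "cent",k.mean(0), "angle",np.arctan2(k[:,1].mean()+.073,-(k[:,0].mean()-.065)))
    b=(J[:,2]>.045)&(abs(J[:,1])<.06)&(J[:,0]<-.06); B=J[b]; print("blank",B.min(0),B.max(0), "slope",np.polyfit(B[B[:,2]>.05][:,1],B[B[:,2]>.05][:,0],1))
    L=[[(-.06,-.054,.012),(-.06,.054,.012)],[(.079,-.054,.0315),(.079,.054,.0315)],[(.123,-.062,.074),(.123,.062,.074)],
    [(-.17,-.054,.024),(-.06,-.054,.024),(.079,-.054,.0435)],[(-.17,.054,.024),(-.06,.054,.024),(.079,.054,.0435)],[(.065,-.073,.068),(.065,-.073,.044)]]
    ims=[]
    for d,n,o in((t,"t",(195,140,335,230)),(s,"s",(215,210,355,300))):
        im=cv2.resize(d["pixels"][o[1]:o[3],o[0]:o[2],::-1],None,fx=5,fy=4*1.25/1,interpolation=cv2.INTER_CUBIC)
        for l in L:
            q=(proj(d,W(p,l))-o[:2]+.5)*5-.5
            cv2.polylines(im,[q.round().astype(np.int32)],False,(255,0,0),1)
        ims.append(im)
    cv2.imwrite("pics/fit2.png",cv2.resize(np.vstack(ims),None,fx=.66,fy=.66,interpolation=cv2.INTER_AREA))
E
python3 fit2.py
```

```text
[0.5121644  0.03281343 1.75697779] 0.0036300811958558284
stop [ 0.12211546 -0.06008258  0.06506045] [0.14314359 0.06081591 0.08548704]
keeper tip [-0.00203521 -0.12910222  0.07057264] cent [ 0.02907634 -0.09845376  0.06549991] angle -0.6164420728602339
blank [-0.15030884 -0.04877211  0.04508395] [-0.10503937  0.05292057  0.06704438] slope [-3.97293548e-05 -1.27044159e-01]
```

View pics/fit2.png

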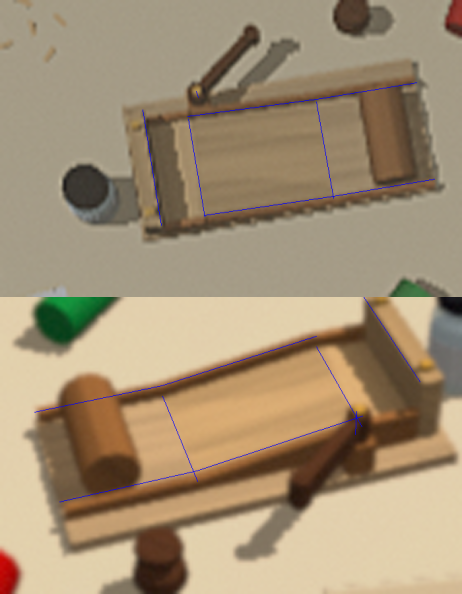

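Jig fit: origin (0.512, 0.033), yaw 1.757 rad, with heights and sizes as given. The blank is at jig x −0.127 and square to the lane, and the keeper stands at about −0.7 rad. The choice of blank is confirmed: the apron one is clearly the smaller brown one. Next I work out the approach.

```bash
cat > go.py <<'E'
from h import *
from scipy.spatial.transform import Rotation as R
import sys
p=np.load("jig2.npy"); c,s_=np.cos(p[2]),np.sin(p[2])
st=bot.read_state(); Rt=R.from_rotvec(st["tcp_rot"]).as_matrix(); x=st["tool_pos"]
d=x[:2]-p[:2]
print("t",round(st["time"],2),"jig",np.round([d@[c,s_],d@[-s_,c],x[2]],4),"F",st["wrist_force"].round(2),"w",round(st["width"],3))
Jx=np.array([c,s_,0]);Jy=np.array([-s_,c,0])
print("tool axes x.jy",(Rt[:,0]@Jy).round(4),"x.jx",(Rt[:,0]@Jx).round(4),"z",Rt[:,2].round(4),"q",st["q"].round(3))
if len(sys.argv)>3:
    g=np.array(list(map(float,sys.argv[1:4])))
    w=np.array([p[0]+c*g[0]-s_*g[1],p[1]+s_*g[0]+c*g[1],g[2]])
    print("tool delta",(Rt.T@(w-x)).round(4))
E
python3 go.py -0.185 0.002 0.16
```

```text
t 0.1 jig [0.6597 0.1962 0.2301] F [-0.21 -0.19 -0.84] w 1.002
tool axes x.jy -0.4644 x.jx 0.8856 z [-7.e-04 -2.e-03 -1.e+00] q [ 1.237  0.265  1.605  0.     1.274 -0.037]
tool delta [-0.6578  0.5644  0.0714]
```

{"fn": "arm_command", "kwargs": {"rows": [{"xyz": [-0.0365,0.0314,0],"gripper": 0.05},{"xyz": [-0.0365,0.0314,0],"gripper": 0.05},{"xyz": [-0.0365,0.0314,0],"gripper": 0.05},{"xyz": [-0.0365,0.0314,0],"gripper": 0.05},{"xyz": [-0.0365,0.0314,0],"gripper": 0.05},{"xyz": [-0.0365,0.0314,0],"gripper": 0.05},{"xyz": [-0.0365,0.0314,0],"gripper": 0.05},{"xyz": [-0.0365,0.0314,0],"gripper": 0.05},{"xyz": [-0.0365,0.0314,0],"gripper": 0.05}]}}

```text
invalid input
```

{"fn": "arm_command", "kwargs": {"rows": [{"xyz": [-0.0365,0.0314,0],"gripper": 0.05},{"xyz": [-0.0365,0.0314,0],"gripper": 0.05},{"xyz": [-0.0365,0.0314,0],"gripper": 0.05},{"xyz": [-0.0365,0.0314,0],"gripper": 0.05},{"xyz": [-0.0365,0.0314,0],"gripper": 0.05},{"xyz": [-0.0365,0.0314,0],"gripper": 0.05},{"xyz": [-0.0365,0.0314,0],"gripper": 0.05},{"xyz": [-0.0365,0.0314,0],"gripper": 0.05},{"xyz": [-0.0365,0.0314,0],"gripper": 0.05}]}}

```text
invalid input
```

{"fn": "arm_command", "kwargs": {"rows": [{"delta_rot": [0,0,0.136],"gripper": 0.05},{"delta_rot": [0,0,0.136],"gripper": 0.05},{"delta_rot": [0,0,0.136],"gripper": 0.05},{"delta_rot": [0,0,0.136],"gripper": 0.05},{"delta_rot": [0,0,0.136],"gripper": 0.05},{"delta_rot": [0,0,0.136],"gripper": 0.05},{"delta_rot": [0,0,0.136],"gripper": 0.05},{"delta_rot": [0,0,0.136],"gripper": 0.05},{"xyz": [0,0,0],"gripper": 0.05}]}}

```text
invalid input
```

```bash
python3 go.py -0.185 0.002 0.08
```

```text
t 0.1 jig [0.6597 0.1962 0.2301] F [-0.21 -0.19 -0.84] w 1.002
tool axes x.jy -0.4644 x.jx 0.8856 z [-7.e-04 -2.e-03 -1.e+00] q [ 1.237  0.265  1.605  0.     1.274 -0.037]
tool delta [-0.6576  0.5644  0.1514]
```

All keys are evidently required in every row.

{"fn": "arm_command", "kwargs": {"rows": [{"delta_rot": [0,0,0],"xyz": [-0.0365,0.0314,0],"gripper": 0.05},{"delta_rot": [0,0,0],"xyz": [-0.0365,0.0314,0],"gripper": 0.05},{"delta_rot": [0,0,0],"xyz": [-0.0365,0.0314,0],"gripper": 0.05},{"delta_rot": [0,0,0],"xyz": [-0.0365,0.0314,0],"gripper": 0.05},{"delta_rot": [0,0,0],"xyz": [-0.0365,0.0314,0],"gripper": 0.05},{"delta_rot": [0,0,0],"xyz": [-0.0365,0.0314,0],"gripper": 0.05},{"delta_rot": [0,0,0],"xyz": [-0.0365,0.0314,0],"gripper": 0.05},{"delta_rot": [0,0,0],"xyz": [-0.0365,0.0314,0],"gripper": 0.05},{"delta_rot": [0,0,0],"xyz": [-0.0365,0.0314,0],"gripper": 0.05}]}}

```text
time: 1.0
tool_pos: [0.3716, 0.2468, 0.231]
tcp_rot: [2.525, 1.869, -0.0]
wrist_force: [1.1, 0.2, 0.1]
width: 0.585
```

```bash
python3 go.py -0.185 0.002 0.16
```

```text
t 1.0 jig [0.2363 0.0985 0.231 ] F [1.12 0.19 0.09] w 0.585
tool axes x.jy -0.464 x.jx 0.8858 z [-0.e+00 -1.e-04 -1.e+00] q [ 0.53  -0.182  2.067 -0.     1.256 -0.744]
tool delta [-0.3284  0.281   0.071 ]
```

{"fn": "arm_command", "kwargs": {"rows": [{"delta_rot": [0,0,0],"xyz": [-0.0365,0.0314,0],"gripper": 0.05},{"delta_rot": [0,0,0],"xyz": [-0.0365,0.0314,0],"gripper": 0.05},{"delta_rot": [0,0,0],"xyz": [-0.0365,0.0314,0],"gripper": 0.05},{"delta_rot": [0,0,0],"xyz": [-0.0365,0.0314,0],"gripper": 0.05},{"delta_rot": [0,0,0],"xyz": [-0.0365,0.0314,0],"gripper": 0.05},{"delta_rot": [0,0,0],"xyz": [-0.0365,0.0314,0],"gripper": 0.05},{"delta_rot": [0,0,0],"xyz": [-0.0365,0.0314,0],"gripper": 0.05},{"delta_rot": [0,0,0],"xyz": [-0.0365,0.0314,0],"gripper": 0.05},{"delta_rot": [0,0,0],"xyz": [-0.0365,0.0314,0],"gripper": 0.05}]}}

```text
time: 1.9
tool_pos: [0.5459, -0.1501, 0.2308]
tcp_rot: [-2.525, -1.868, 0.0]
wrist_force: [1.0, 0.5, 1.2]
width: 0.589
```

{"fn": "arm_command", "kwargs": {"rows": [{"delta_rot": [0,0,0.136],"xyz": [0,0,0],"gripper": 0.05},{"delta_rot": [0,0,0.136],"xyz": [0,0,0],"gripper": 0.05},{"delta_rot": [0,0,0.136],"xyz": [0,0,0],"gripper": 0.05},{"delta_rot": [0,0,0.136],"xyz": [0,0,0],"gripper": 0.05},{"delta_rot": [0,0,0.136],"xyz": [0,0,0],"gripper": 0.05},{"delta_rot": [0,0,0.136],"xyz": [0,0,0],"gripper": 0.05},{"delta_rot": [0,0,0.136],"xyz": [0,0,0],"gripper": 0.05},{"delta_rot": [0,0,0.136],"xyz": [0,0,0],"gripper": 0.05},{"delta_rot": [0,0,0],"xyz": [0,0,0],"gripper": 0.05}]}}

```text
time: 2.8
tool_pos: [0.5454, -0.148, 0.2307]
tcp_rot: [-3.128, -0.291, 0.001]
wrist_force: [-0.2, -0.1, 0.1]
width: 0.586
```

```bash
python3 go.py -0.185 0.002 0.08
```

```text
t 2.8 jig [-0.1838  0.0008  0.2307] F [-0.15 -0.11  0.14] w 0.586
tool axes x.jy -1.0 x.jx -0.0005 z [-1.e-03  3.e-04 -1.e+00] q [-0.309  0.058  1.842 -0.     1.242 -0.495]
tool delta [-0.0011  0.0013  0.1507]
```

{"fn": "arm_command", "kwargs": {"rows": [{"delta_rot": [0,0,0],"xyz": [-0.001,0.001,0.037],"gripper": 0.05},{"delta_rot": [0,0,0],"xyz": [0,0,0.037],"gripper": 0.05},{"delta_rot": [0,0,0],"xyz": [0,0,0.037],"gripper": 0.05},{"delta_rot": [0,0,0],"xyz": [0,0,0.037],"gripper": 0.05},{"delta_rot": [0,0,0],"xyz": [0,0,0],"gripper": 0.05}]}}

```text
time: 3.3
tool_pos: [0.5396, -0.1475, 0.0772]
tcp_rot: [-3.123, -0.296, 0.018]
wrist_force: [-1.4, 0.3, 0.3]
width: 0.587
```

```bash
cat > look.py <<'E'
from h import *
import sys
n=sys.argv[1]; ims=[]
for cam,o in (("top",(215,120,375,220)),("scene",(190,190,350,290))):
    d=read_camera(cam); pickle.dump(d,open(f"pics/{cam}_{n}.pkl","wb"))
    ims.append(cv2.resize(d["pixels"][o[1]:o[3],o[0]:o[2],::-1],None,fx=3,fy=3,interpolation=cv2.INTER_CUBIC))
cv2.imwrite(f"pics/{n}.png",np.vstack(ims))
E
python3 look.py a; python3 go.py -.18 .002 .021
```

```text
t 3.4 jig [-0.1847  0.002   0.0829] F [0.12 0.18 0.96] w 0.59
tool axes x.jy -1.0 x.jx 0.0017 z [-2.1e-03  6.0e-04 -1.0e+00] q [-0.311  0.196  1.98  -0.     0.968 -0.499]
tool delta [ 0.0002 -0.0046  0.0619]
```

View pics/a.png

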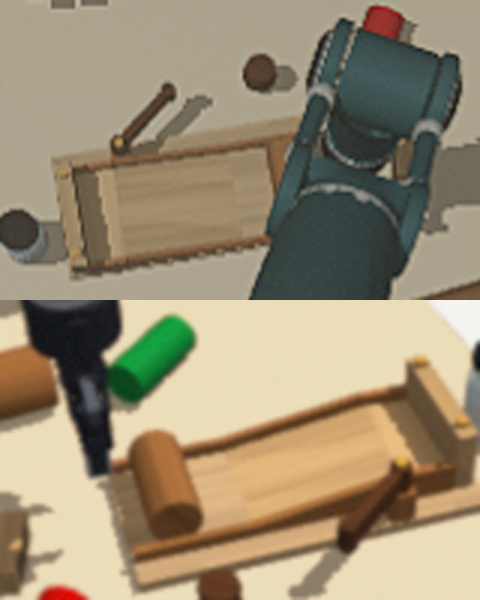

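The fingers hang just behind the blank's low end (crop (97,470)), clear of the offcut. Next I go down and push slowly.

{"fn": "arm_command", "kwargs": {"rows": [{"delta_rot": [0,0,0],"xyz": [0,0,0.02],"gripper": 0.05},{"delta_rot": [0,0,0],"xyz": [0,0,0.02],"gripper": 0.05},{"delta_rot": [0,0,0],"xyz": [0,0,0.02],"gripper": 0.05},{"delta_rot": [0,0,0],"xyz": [0,0,0.002],"gripper": 0.05},{"delta_rot": [0,0,0],"xyz": [0,-0.003,0],"gripper": 0.05},{"delta_rot": [0,0,0],"xyz": [0,-0.003,0],"gripper": 0.05},{"delta_rot": [0,0,0],"xyz": [0,-0.003,0],"gripper": 0.05},{"delta_rot": [0,0,0],"xyz": [0,-0.003,0],"gripper": 0.05},{"delta_rot": [0,0,0],"xyz": [0,-0.003,0],"gripper": 0.05},{"delta_rot": [0,0,0],"xyz": [0,-0.003,0],"gripper": 0.05}]}}

```text
time: 4.4
tool_pos: [0.5417, -0.1313, 0.0215]
tcp_rot: [3.128, 0.292, 0.001]
wrist_force: [0.1, 1.0, 0.8]
width: 0.586
```

```bash
python3 go.py -.15 .002 .021
```

```text
t 4.4 jig [-0.1667  0.0014  0.0215] F [0.11 1.03 0.82] w 0.586
tool axes x.jy -1.0 x.jx -0.0 z [ 4.e-04 -1.e-04 -1.e+00] q [-0.282  0.265  2.031  0.     0.845 -0.469]
tool delta [-0.0006 -0.0167  0.0005]
```

{"fn": "arm_command", "kwargs": {"rows": [{"delta_rot": [0,0,0],"xyz": [0,-0.003,0],"gripper": 0.05},{"delta_rot": [0,0,0],"xyz": [0,-0.003,0],"gripper": 0.05},{"delta_rot": [0,0,0],"xyz": [0,-0.003,0],"gripper": 0.05},{"delta_rot": [0,0,0],"xyz": [0,-0.003,0],"gripper": 0.05},{"delta_rot": [0,0,0],"xyz": [0,-0.004,0],"gripper": 0.05},{"delta_rot": [0,0,0],"xyz": [0,-0.004,0],"gripper": 0.05},{"delta_rot": [0,0,0],"xyz": [0,-0.004,0],"gripper": 0.05},{"delta_rot": [0,0,0],"xyz": [0,-0.004,0],"gripper": 0.05},{"delta_rot": [0,0,0],"xyz": [0,-0.004,0],"gripper": 0.05},{"delta_rot": [0,0,0],"xyz": [0,-0.004,0],"gripper": 0.05}]}}

```text
time: 5.4
tool_pos: [0.5349, -0.0958, 0.0213]
tcp_rot: [-3.128, -0.292, 0.0]
wrist_force: [-0.3, -0.2, -0.3]
width: 0.589
```

```bash
python3 look.py b; python3 go.py -.095 .002 .021
```

```text
t 5.5 jig [-0.1304  0.0016  0.0212] F [ 1.15 -0.09  0.55] w 0.582
tool axes x.jy -1.0 x.jx 0.0003 z [-3.e-04  2.e-04 -1.e+00] q [-0.223  0.242  2.061  0.     0.838 -0.409]
tool delta [-0.0004 -0.0354  0.0002]
```

View pics/b.png

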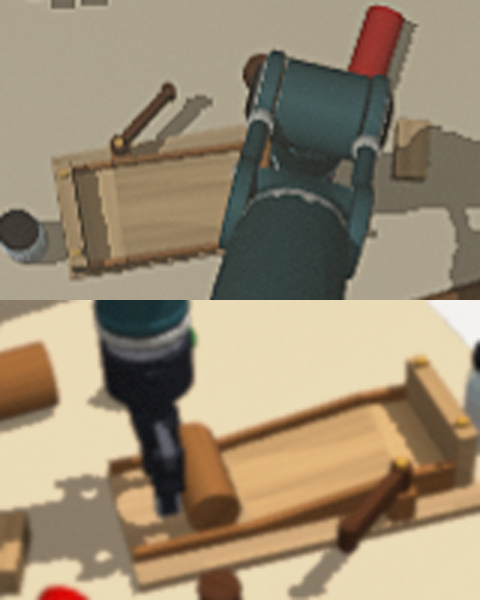

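The blank (crop (205,475)) is square and rolling in front of the fingers. I continue onto the ramp, rising with the slope.

{"fn": "arm_command", "kwargs": {"rows": [{"delta_rot": [0,0,0],"xyz": [0,-0.004,0],"gripper": 0.05},{"delta_rot": [0,0,0],"xyz": [0,-0.004,0],"gripper": 0.05},{"delta_rot": [0,0,0],"xyz": [0,-0.004,0],"gripper": 0.05},{"delta_rot": [0,0,0],"xyz": [0,-0.004,0],"gripper": 0.05},{"delta_rot": [0,0,0],"xyz": [0,-0.004,0],"gripper": 0.05},{"delta_rot": [0,0,0],"xyz": [0,-0.004,0],"gripper": 0.05},{"delta_rot": [0,0,0],"xyz": [0,-0.004,0],"gripper": 0.05},{"delta_rot": [0,0,0],"xyz": [0,-0.004,0],"gripper": 0.05},{"delta_rot": [0,0,0],"xyz": [0,-0.004,0],"gripper": 0.05},{"delta_rot": [0,0,0],"xyz": [0,-0.004,-0.0006],"gripper": 0.05},{"delta_rot": [0,0,0],"xyz": [0,-0.004,-0.0006],"gripper": 0.05},{"delta_rot": [0,0,0],"xyz": [0,-0.004,-0.0006],"gripper": 0.05}]}}

```text
time: 6.7
tool_pos: [0.5267, -0.049, 0.0236]
tcp_rot: [3.127, 0.292, 0.002]
wrist_force: [1.1, -3.1, 2.6]
width: 0.588
```

{"fn": "arm_command", "kwargs": {"rows": [{"delta_rot": [0,0,0],"xyz": [0,-0.004,-0.0006],"gripper": 0.05},{"delta_rot": [0,0,0],"xyz": [0,-0.004,-0.0006],"gripper": 0.05},{"delta_rot": [0,0,0],"xyz": [0,-0.004,-0.0006],"gripper": 0.05},{"delta_rot": [0,0,0],"xyz": [0,-0.004,-0.0006],"gripper": 0.05},{"delta_rot": [0,0,0],"xyz": [0,-0.004,-0.0006],"gripper": 0.05},{"delta_rot": [0,0,0],"xyz": [0,-0.004,-0.0006],"gripper": 0.05},{"delta_rot": [0,0,0],"xyz": [0,-0.004,-0.0006],"gripper": 0.05},{"delta_rot": [0,0,0],"xyz": [0,-0.004,-0.0006],"gripper": 0.05}]}}

```text
time: 7.5
tool_pos: [0.52, -0.0172, 0.0279]
tcp_rot: [-3.128, -0.292, 0.0]
wrist_force: [0.2, -2.8, 1.4]
width: 0.587
```

```bash
python3 look.py c; python3 go.py .04 .002 .040
```

```text
t 7.6 jig [-0.05    0.0019  0.0276] F [-0.32  0.23  0.09] w 0.588
tool axes x.jy -1.0 x.jx -0.0001 z [-1.1e-03  9.0e-04 -1.0e+00] q [-8.100e-02  1.940e-01  2.107e+00  1.000e-03  8.410e-01 -2.670e-01]
tool delta [-0.0001 -0.09   -0.0123]
```

View pics/c.png

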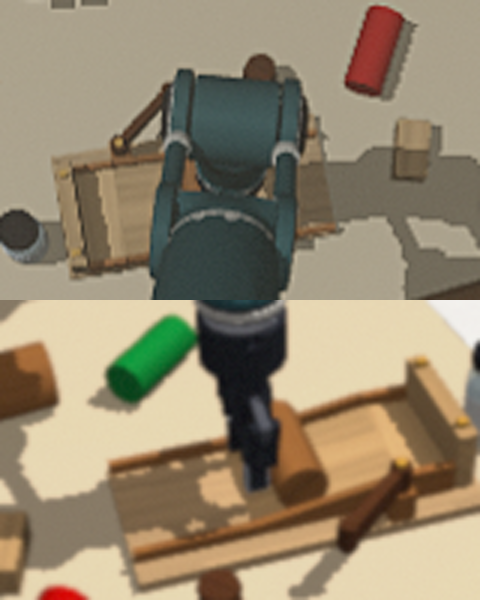

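The blank is on the ramp (crop (298,455)), still square against the fingers. I continue to just below the crest.

{"fn": "arm_command", "kwargs": {"rows": [{"delta_rot": [0,0,0],"xyz": [0,-0.004,-0.0006],"gripper": 0.05},{"delta_rot": [0,0,0],"xyz": [0,-0.004,-0.0006],"gripper": 0.05},{"delta_rot": [0,0,0],"xyz": [0,-0.004,-0.0006],"gripper": 0.05},{"delta_rot": [0,0,0],"xyz": [0,-0.004,-0.0006],"gripper": 0.05},{"delta_rot": [0,0,0],"xyz": [0,-0.004,-0.0006],"gripper": 0.05},{"delta_rot": [0,0,0],"xyz": [0,-0.004,-0.0006],"gripper": 0.05},{"delta_rot": [0,0,0],"xyz": [0,-0.004,-0.0006],"gripper": 0.05},{"delta_rot": [0,0,0],"xyz": [0,-0.004,-0.0006],"gripper": 0.05},{"delta_rot": [0,0,0],"xyz": [0,-0.004,-0.0006],"gripper": 0.05},{"delta_rot": [0,0,0],"xyz": [0,-0.004,-0.0006],"gripper": 0.05},{"delta_rot": [0,0,0],"xyz": [0,-0.004,-0.0006],"gripper": 0.05},{"delta_rot": [0,0,0],"xyz": [0,-0.004,-0.0006],"gripper": 0.05}]}}

```text
time: 8.8
tool_pos: [0.5112, 0.0299, 0.0351]
tcp_rot: [3.128, 0.292, -0.0]
wrist_force: [-0.0, -3.0, 3.0]
width: 0.585
```

{"fn": "arm_command", "kwargs": {"rows": [{"delta_rot": [0,0,0],"xyz": [0,-0.004,-0.0006],"gripper": 0.05},{"delta_rot": [0,0,0],"xyz": [0,-0.004,-0.0006],"gripper": 0.05},{"delta_rot": [0,0,0],"xyz": [0,-0.004,-0.0006],"gripper": 0.05},{"delta_rot": [0,0,0],"xyz": [0,-0.004,-0.0006],"gripper": 0.05},{"delta_rot": [0,0,0],"xyz": [0,-0.004,-0.0006],"gripper": 0.05},{"delta_rot": [0,0,0],"xyz": [0,-0.003,-0.0004],"gripper": 0.05},{"delta_rot": [0,0,0],"xyz": [0,-0.003,-0.0004],"gripper": 0.05},{"delta_rot": [0,0,0],"xyz": [0,-0.002,-0.0003],"gripper": 0.05},{"delta_rot": [0,0,0],"xyz": [0,-0.002,-0.0003],"gripper": 0.05},{"delta_rot": [0,0,0],"xyz": [0,-0.002,-0.0003],"gripper": 0.05}]}}

```text
time: 9.8
tool_pos: [0.5053, 0.0611, 0.0398]
tcp_rot: [3.128, 0.292, -0.0]
wrist_force: [0.3, -3.2, 2.3]
width: 0.585
```

```bash
python3 look.py d; python3 go.py .064 .002 .042
```

```text
t 9.9 jig [0.0295 0.0016 0.0396] F [ 0.11  0.78 -0.05] w 0.588
tool axes x.jy -1.0 x.jx -0.0004 z [-5.e-04  6.e-04 -1.e+00] q [ 7.200e-02  1.570e-01  2.124e+00  1.000e-03  8.610e-01 -1.150e-01]
tool delta [-0.0004 -0.0345 -0.0023]
```

View pics/d.png

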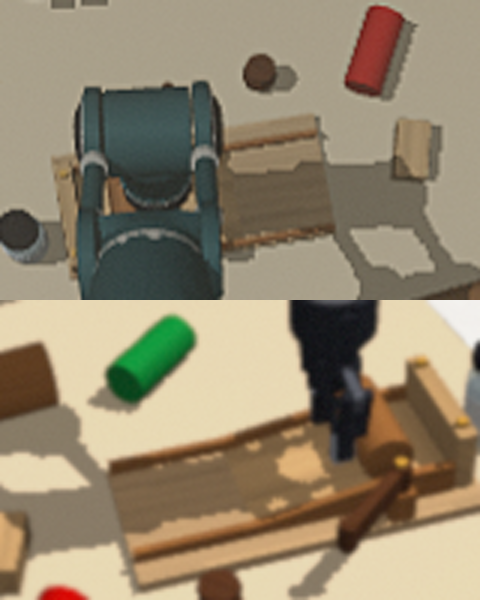

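Now I ease it over the crest at 20 mm/s.

{"fn": "arm_command", "kwargs": {"rows": [{"delta_rot": [0,0,0],"xyz": [0,-0.002,-0.0003],"gripper": 0.05},{"delta_rot": [0,0,0],"xyz": [0,-0.002,-0.0003],"gripper": 0.05},{"delta_rot": [0,0,0],"xyz": [0,-0.002,-0.0003],"gripper": 0.05},{"delta_rot": [0,0,0],"xyz": [0,-0.002,-0.0003],"gripper": 0.05},{"delta_rot": [0,0,0],"xyz": [0,-0.002,-0.0003],"gripper": 0.05},{"delta_rot": [0,0,0],"xyz": [0,-0.002,0],"gripper": 0.05},{"delta_rot": [0,0,0],"xyz": [0,-0.002,0],"gripper": 0.05},{"delta_rot": [0,0,0],"xyz": [0,-0.002,0],"gripper": 0.05},{"delta_rot": [0,0,0],"xyz": [0,-0.002,0],"gripper": 0.05},{"delta_rot": [0,0,0],"xyz": [0,-0.002,0],"gripper": 0.05},{"delta_rot": [0,0,0],"xyz": [0,-0.002,0],"gripper": 0.05},{"delta_rot": [0,0,0],"xyz": [0,-0.002,0],"gripper": 0.05}]}}

```text
time: 11.1
tool_pos: [0.5008, 0.0849, 0.0411]
tcp_rot: [-3.128, -0.292, 0.001]
wrist_force: [-0.3, 0.1, 1.0]
width: 0.59
```

```bash
python3 look.py e; python3 go.py .064 .002 .042
```

```text
t 11.2 jig [0.0533 0.0015 0.0412] F [1.31 0.74 0.11] w 0.583
tool axes x.jy -1.0 x.jx 0.0001 z [-1.e-04  1.e-04 -1.e+00] q [ 0.119  0.153  2.125  0.     0.864 -0.067]
tool delta [-0.0005 -0.0107 -0.0008]
```

View pics/e.png

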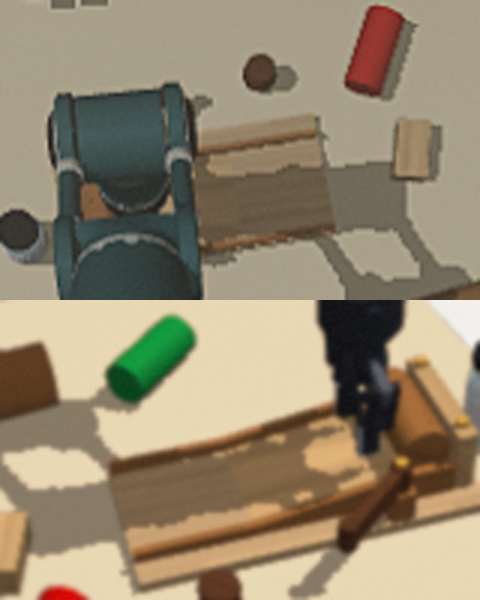

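The blank appears home against the stop (crop (420,425)). I retreat down-ramp, lift, and measure.

{"fn": "arm_command", "kwargs": {"rows": [{"delta_rot": [0,0,0],"xyz": [0,0.005,0],"gripper": 0.05},{"delta_rot": [0,0,0],"xyz": [0,0.01,-0.002],"gripper": 0.05},{"delta_rot": [0,0,0],"xyz": [0,0.02,-0.02],"gripper": 0.05},{"delta_rot": [0,0,0],"xyz": [0,0.02,-0.04],"gripper": 0},{"delta_rot": [0,0,0],"xyz": [0,0.03,-0.04],"gripper": 0},{"delta_rot": [0,0,0],"xyz": [0,0.048,0],"gripper": 0},{"delta_rot": [0,0,0],"xyz": [0,0.048,0],"gripper": 0},{"delta_rot": [0,0,0],"xyz": [0,0.048,0],"gripper": 0},{"delta_rot": [0,0,0],"xyz": [0,0,0],"gripper": 0}]}}

```text
time: 12.1
tool_pos: [0.5444, -0.1468, 0.1442]
tcp_rot: [3.126, 0.283, 0.003]
wrist_force: [0.4, -0.2, 1.7]
width: -0.001
```

```bash
python3 look.py f; python3 go.py .032 -.135 .15
python3 - <<'E'
from fit2 import *
p=np.load("jig2.npy"); t=pickle.load(open("pics/top_f.pkl","rb")); J=toJ(p,cloud(t)[120:220,215:300].reshape(-1,3))
b=(J[:,2]>.055)&(abs(J[:,1])<.052)&(J[:,0]<.119)&(J[:,0]>.06); B=J[b]; print(B.min(0),B.max(0),np.median(B,0),np.polyfit(B[:,1],B[:,0],1))
for x in np.arange(.06,.13,.006):
    m=(abs(J[:,0]-x)<.003)&(abs(J[:,1])<.04); print(round(x,3),np.median(J[m,2]).round(4),end="; ")
E
```

```text
t 12.2 jig [-0.1777  0.0021  0.1433] F [ 0.27  0.48 -0.05] w 0.002
tool axes x.jy -1.0 x.jx -0.0036 z [-3.e-04  3.e-04 -1.e+00] q [-0.301  0.123  1.941  0.     1.079 -0.483]
tool delta [ 0.1363 -0.2102 -0.0067]
[ 0.07414019 -0.04944184  0.05529718] [0.11899709 0.04840343 0.08476201] [0.09637406 0.0019929  0.07302589] [-0.01255906  0.09671781]
0.06 0.0277; 0.066 0.0292; 0.072 0.03; 0.078 0.0647; 0.084 0.0716; 0.09 0.0744; 0.096 0.076; 0.102 0.0759; 0.108 0.0736; 0.114 0.0696; 0.12 0.0625; 0.126 0.0736;
```

View pics/f.png

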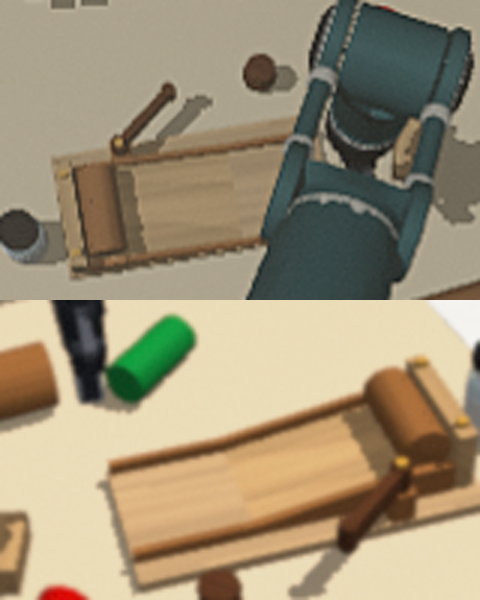

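The blank is seated: its peak is at jig x ≈ 0.099, height ≈ 0.076, tilt ≈ 0.01 rad, and the keeper is still open. Next I plan the keeper sweep.

```bash
cat > keep.py <<'E'
from fit2 import *
import sys
p=np.load("jig2.npy"); t=pickle.load(open(sys.argv[1],"rb")); J=toJ(p,cloud(t)[120:220,215:300].reshape(-1,3))
m=(J[:,2]>.055)&(J[:,1]<-.068)&(J[:,1]>-.16)&(J[:,0]<.1)&(J[:,0]>-.03)&(J[:,2]<.085); k=J[m]
v=k[:,:2]-k[:,:2].mean(0); u=np.linalg.svd(v,full_matrices=False)[2][0]; u*=-np.sign(u[0])
print("n",len(k),"mean",k.mean(0),"axis q",np.arctan2(u[1],-u[0]), "ext",(v@u).min(),(v@u).max(),"tip",k[:,:2].mean(0)+u*((v@u).max()))
E
python3 keep.py pics/top_f.pkl
cat > plan.py <<'E'
import numpy as np
hx,hy=.011,.0145
def f(q,gap=0,r=.058):
    n=np.array([np.sin(q),np.cos(q)]);a=np.array([-np.cos(q),np.sin(q)])
    return np.array([.065,-.073])+r*a-(.006+gap+hx*abs(n[0])+hy*abs(n[1]))*n
if __name__=="__main__":
    print("start",f(-.7,.014).round(4))
    prev=None
    for q in np.arange(-.7,1.6,.12):
        x=f(q); 
        if prev is not None: print(round(q,2),x.round(4),"tool xy step",np.round([-(x-prev)[1],-(x-prev)[0]],4))
        prev=x
    print(f(1.57))
E
python3 plan.py
```

```text
n 116 mean [ 0.02898036 -0.099372    0.06688156] axis q -0.6607897415513442 ext -0.053250973535842704 0.04698751550859449 tip [-0.00811665 -0.12821015]
start [ 0.0452 -0.1396]
-0.58 [ 0.0297 -0.125 ] tool xy step [-0.0039  0.0065]
-0.46 [ 0.0236 -0.1201] tool xy step [-0.0048  0.0061]
-0.34 [ 0.0181 -0.1143] tool xy step [-0.0058  0.0055]
-0.22 [ 0.0133 -0.1077] tool xy step [-0.0067  0.0048]
-0.1 [ 0.0094 -0.1002] tool xy step [-0.0075  0.0039]
0.02 [ 0.0066 -0.0926] tool xy step [-0.0077  0.0028]
0.14 [ 0.0045 -0.0866] tool xy step [-0.006   0.0021]
0.26 [ 0.0031 -0.0802] tool xy step [-0.0064  0.0014]
0.38 [ 0.0024 -0.0734] tool xy step [-0.0068  0.0007]
0.5 [ 0.0026 -0.0663] tool xy step [-0.0071 -0.0002]
0.62 [ 0.0037 -0.059 ] tool xy step [-0.0073 -0.0011]
0.74 [ 0.0059 -0.0517] tool xy step [-0.0073 -0.0022]
0.86 [ 0.0091 -0.0446] tool xy step [-0.0071 -0.0032]
0.98 [ 0.0134 -0.0378] tool xy step [-0.0068 -0.0043]
1.1 [ 0.0187 -0.0315] tool xy step [-0.0063 -0.0053]
1.22 [ 0.0251 -0.0259] tool xy step [-0.0056 -0.0063]
1.34 [ 0.0322 -0.0211] tool xy step [-0.0047 -0.0072]
1.46 [ 0.0402 -0.0174] tool xy step [-0.0037 -0.0079]
1.58 [ 0.0484 -0.0148] tool xy step [-0.0026 -0.0082]
[ 0.04794228 -0.01501357]
```

{"fn": "arm_command", "kwargs": {"rows": [{"delta_rot": [0,0,0],"xyz": [0.0235,-0.037,0],"gripper": 0},{"delta_rot": [0,0,0],"xyz": [0.0235,-0.037,0],"gripper": 0},{"delta_rot": [0,0,0],"xyz": [0.0235,-0.037,0],"gripper": 0},{"delta_rot": [0,0,0],"xyz": [0.0235,-0.037,0],"gripper": 0},{"delta_rot": [0,0,0],"xyz": [0.0235,-0.037,0],"gripper": 0},{"delta_rot": [0,0,0],"xyz": [0.0235,-0.037,0],"gripper": 0},{"delta_rot": [0,0,0],"xyz": [0,0,0],"gripper": 0},{"delta_rot": [0,0,0],"xyz": [0,0,0],"gripper": 0}]}}

```text
time: 13.0
tool_pos: [0.6398, 0.106, 0.1428]
tcp_rot: [3.127, 0.298, -0.002]
wrist_force: [-1.1, 0.0, -0.3]
width: -0.002
```

```bash
python3 go.py .0445 -.139 .051
```

```text
t 13.0 jig [ 0.0483 -0.139   0.1428] F [-1.05  0.05 -0.26] w -0.002
tool axes x.jy -1.0 x.jx 0.0039 z [-1.4e-03 -3.0e-04 -1.0e+00] q [ 0.126  0.281  1.751 -0.     1.111 -0.064]
tool delta [0.0001 0.0038 0.0918]
```

{"fn": "arm_command", "kwargs": {"rows": [{"delta_rot": [0,0,0],"xyz": [0,0.002,0.03],"gripper": 0},{"delta_rot": [0,0,0],"xyz": [0,0,0.03],"gripper": 0},{"delta_rot": [0,0,0],"xyz": [0,0,0.02],"gripper": 0},{"delta_rot": [0,0,0],"xyz": [0,0,0.012],"gripper": 0},{"delta_rot": [0,0,0],"xyz": [0,0,0],"gripper": 0}]}}

```text
time: 13.5
tool_pos: [0.6387, 0.1008, 0.049]
tcp_rot: [3.128, 0.291, -0.007]
wrist_force: [-0.5, 0.0, 1.1]
width: 0.002
```

```bash
python3 look.py g; python3 go.py .036 -.129 .051
```

```text
t 13.6 jig [ 0.0435 -0.1397  0.0519] F [-0.26  0.32  0.38] w 0.0
tool axes x.jy -1.0 x.jx -0.0008 z [ 6.e-04 -0.e+00 -1.e+00] q [ 0.118  0.375  1.812 -0.     0.954 -0.067]
tool delta [-0.0107  0.0075  0.0009]
```

View pics/g.png

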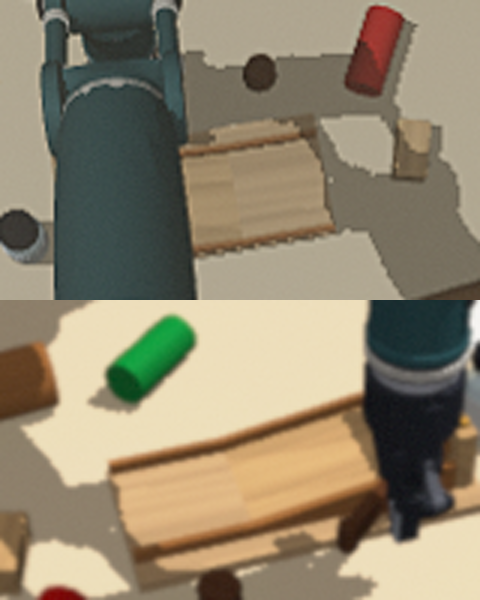

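The shut fingers stand on the keeper's outer side (crop (405,525)), with its tip at (350,530). I start the sweep.

{"fn": "arm_command", "kwargs": {"rows": [{"delta_rot": [0,0,0],"xyz": [-0.005,0.0045,0],"gripper": 0},{"delta_rot": [0,0,0],"xyz": [-0.005,0.0045,0],"gripper": 0},{"delta_rot": [0,0,0],"xyz": [-0.0047,0.0048,0],"gripper": 0},{"delta_rot": [0,0,0],"xyz": [-0.0048,0.0061,0],"gripper": 0},{"delta_rot": [0,0,0],"xyz": [-0.0058,0.0055,0],"gripper": 0},{"delta_rot": [0,0,0],"xyz": [-0.0067,0.0048,0],"gripper": 0},{"delta_rot": [0,0,0],"xyz": [-0.0075,0.0039,0],"gripper": 0},{"delta_rot": [0,0,0],"xyz": [-0.0077,0.0028,0],"gripper": 0},{"delta_rot": [0,0,0],"xyz": [-0.006,0.0021,0],"gripper": 0}]}}

```text
time: 14.5
tool_pos: [0.5953, 0.0533, 0.0512]
tcp_rot: [-3.128, -0.291, 0.0]
wrist_force: [0.2, -0.0, -0.3]
width: 0.001
```

```bash
python3 look.py h; python3 go.py .0045 -.0866 .051
```

```text
t 14.6 jig [ 0.0047 -0.0851  0.0511] F [-0.11  0.7   0.14] w 0.002
tool axes x.jy -1.0 x.jx -0.0004 z [-1.1e-03 -3.0e-04 -1.0e+00] q [ 0.048  0.291  1.929 -0.     0.923 -0.138]
tool delta [0.0015 0.0002 0.0001]
```

View pics/h.png

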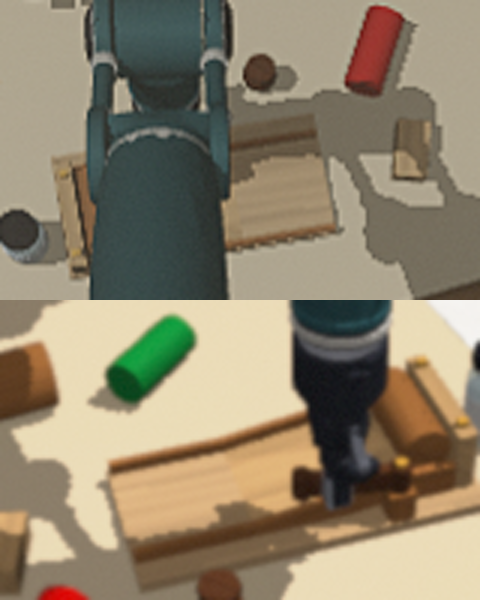

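The keeper follows: it now points down-lane (arm from (400,470) to its tip at (300,483)) with the finger behind it, and the blank is still home. I continue the sweep.

{"fn": "arm_command", "kwargs": {"rows": [{"delta_rot": [0,0,0],"xyz": [-0.006,0.0014,0],"gripper": 0},{"delta_rot": [0,0,0],"xyz": [-0.0068,0.0007,0],"gripper": 0},{"delta_rot": [0,0,0],"xyz": [-0.0071,-0.0002,0],"gripper": 0},{"delta_rot": [0,0,0],"xyz": [-0.0073,-0.0011,0],"gripper": 0},{"delta_rot": [0,0,0],"xyz": [-0.0073,-0.0022,0],"gripper": 0},{"delta_rot": [0,0,0],"xyz": [-0.0071,-0.0032,0],"gripper": 0},{"delta_rot": [0,0,0],"xyz": [-0.0068,-0.0043,0],"gripper": 0},{"delta_rot": [0,0,0],"xyz": [-0.0058,-0.0053,0],"gripper": 0},{"delta_rot": [0,0,0],"xyz": [-0.005,-0.0063,0],"gripper": 0},{"delta_rot": [0,0,0],"xyz": [-0.004,-0.0072,0],"gripper": 0}]}}

```text
time: 15.6
tool_pos: [0.5284, 0.0697, 0.0513]
tcp_rot: [3.128, 0.292, 0.0]
wrist_force: [1.1, -0.7, 0.0]
width: -0.003
```

```bash
python3 look.py i; python3 go.py .0465 -.0155 .051
```

```text
t 15.7 jig [ 0.0337 -0.0223  0.0511] F [ 0.31 -0.29  0.21] w 0.0
tool axes x.jy -1.0 x.jx 0.0008 z [-1.1e-03  1.0e-04 -1.0e+00] q [ 0.085  0.181  2.068  0.     0.893 -0.102]
tool delta [-0.0067 -0.0128  0.0001]
```

View pics/i.png

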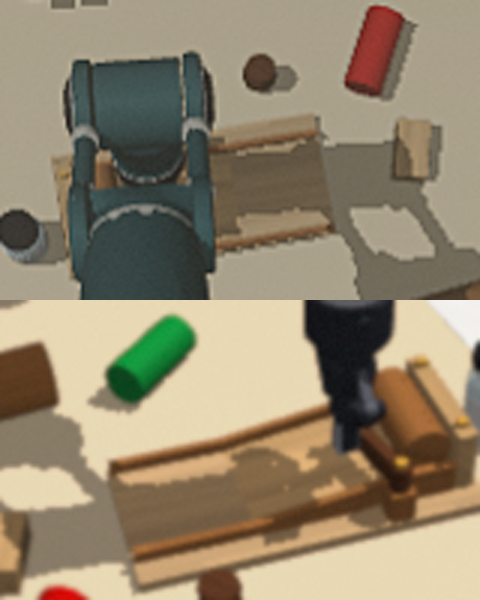

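The keeper is nearly shut. I make the last bit in small steps and watch the force.

{"fn": "arm_command", "kwargs": {"rows": [{"delta_rot": [0,0,0],"xyz": [-0.001,-0.003,0],"gripper": 0},{"delta_rot": [0,0,0],"xyz": [-0.001,-0.003,0],"gripper": 0},{"delta_rot": [0,0,0],"xyz": [-0.001,-0.002,0],"gripper": 0},{"delta_rot": [0,0,0],"xyz": [0,-0.002,0],"gripper": 0},{"delta_rot": [0,0,0],"xyz": [0,-0.001,0],"gripper": 0},{"delta_rot": [0,0,0],"xyz": [0,0,0],"gripper": 0}]}}

```text
time: 16.3
tool_pos: [0.5239, 0.0796, 0.0512]
tcp_rot: [-3.128, -0.292, 0.0]
wrist_force: [-0.4, -0.5, 0.6]
width: -0.002
```

{"fn": "arm_command", "kwargs": {"rows": [{"delta_rot": [0,0,0],"xyz": [0,-0.001,0],"gripper": 0},{"delta_rot": [0,0,0],"xyz": [0,0,0],"gripper": 0}]}}

```text
time: 16.5
tool_pos: [0.5236, 0.0805, 0.0512]
tcp_rot: [-3.128, -0.292, 0.0]
wrist_force: [0.2, -0.1, -0.2]
width: 0.001
```

{"fn": "arm_command", "kwargs": {"rows": [{"delta_rot": [0,0,0],"xyz": [0,-0.001,0],"gripper": 0},{"delta_rot": [0,0,0],"xyz": [0,0,0],"gripper": 0}]}}

```text
time: 16.7
tool_pos: [0.5234, 0.0815, 0.0512]
tcp_rot: [-3.128, -0.292, 0.0]
wrist_force: [0.8, -0.8, -0.2]
width: 0.0
```

{"fn": "arm_command", "kwargs": {"rows": [{"delta_rot": [0,0,0],"xyz": [0,-0.001,0],"gripper": 0},{"delta_rot": [0,0,0],"xyz": [0,0,0],"gripper": 0}]}}

```text
time: 16.9
tool_pos: [0.5233, 0.0825, 0.0513]
tcp_rot: [-3.128, -0.292, 0.0]
wrist_force: [-0.8, -0.2, 0.5]
width: -0.002
```

{"fn": "arm_command", "kwargs": {"rows": [{"delta_rot": [0,0,0],"xyz": [0,-0.001,0],"gripper": 0},{"delta_rot": [0,0,0],"xyz": [0,0,0],"gripper": 0}]}}

```text
time: 17.1
tool_pos: [0.5232, 0.0836, 0.0513]
tcp_rot: [-3.128, -0.292, -0.0]
wrist_force: [0.6, -0.9, 0.1]
width: 0.001
```

```bash
python3 look.py j; python3 go.py .0465 -.0155 .051
```

```text
t 17.2 jig [ 0.0478 -0.0203  0.0513] F [ 0.47 -0.61 -0.09] w -0.003
tool axes x.jy -1.0 x.jx -0.0002 z [ 2.e-04  2.e-04 -1.e+00] q [ 0.111  0.176  2.074  0.     0.891 -0.075]
tool delta [-0.0048  0.0013  0.0003]
```

View pics/j.png

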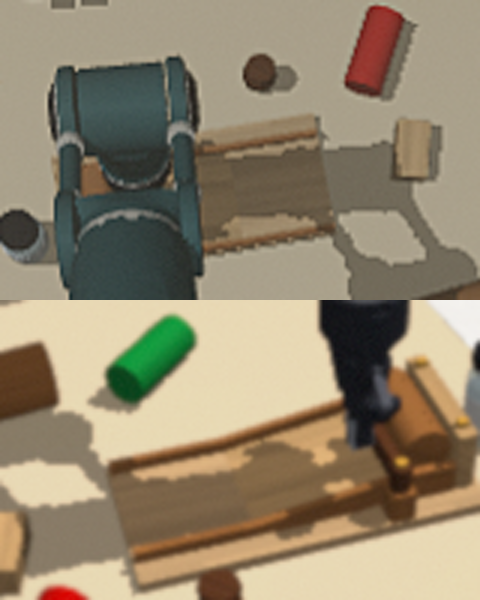

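{"fn": "arm_command", "kwargs": {"rows": [{"delta_rot": [0,0,0],"xyz": [0,-0.001,0],"gripper": 0},{"delta_rot": [0,0,0],"xyz": [0,0,0],"gripper": 0}]}}

```text
time: 17.4
tool_pos: [0.5231, 0.0842, 0.0513]
tcp_rot: [3.127, 0.292, 0.0]
wrist_force: [0.6, -1.9, 0.0]
width: -0.001
```

{"fn": "arm_command", "kwargs": {"rows": [{"delta_rot": [0,0,0],"xyz": [0,-0.001,0],"gripper": 0},{"delta_rot": [0,0,0],"xyz": [0,0,0],"gripper": 0}]}}

```text
time: 17.6
tool_pos: [0.5231, 0.0843, 0.0513]
tcp_rot: [3.126, 0.293, 0.001]
wrist_force: [0.1, -6.4, -0.2]
width: 0.004
```

{"fn": "arm_command", "kwargs": {"rows": [{"delta_rot": [0,0,0],"xyz": [0,-0.001,0],"gripper": 0},{"delta_rot": [0,0,0],"xyz": [0,0,0],"gripper": 0}]}}

```text
time: 17.8
tool_pos: [0.5231, 0.0843, 0.0514]
tcp_rot: [3.124, 0.293, 0.001]
wrist_force: [1.3, -9.7, 1.0]
width: 0.0
```

The fingers have stopped moving and the force rises to about 10 N, so the keeper is at its end stop. I back off and look.

{"fn": "arm_command", "kwargs": {"rows": [{"delta_rot": [0,0,0],"xyz": [0,0.005,0],"gripper": 0},{"delta_rot": [0,0,0],"xyz": [0,0.01,0],"gripper": 0},{"delta_rot": [0,0,0],"xyz": [0,0.01,-0.01],"gripper": 0},{"delta_rot": [0,0,0],"xyz": [0,0.03,-0.03],"gripper": 0},{"delta_rot": [0,0,0],"xyz": [0,0.035,-0.035],"gripper": 0},{"delta_rot": [0,0,0],"xyz": [0,0.045,-0.02],"gripper": 0},{"delta_rot": [0,0,0],"xyz": [0,0.048,0],"gripper": 0},{"delta_rot": [0,0,0],"xyz": [0,0.048,0],"gripper": 0},{"delta_rot": [0,0,0],"xyz": [0,0,0],"gripper": 0},{"delta_rot": [0,0,0],"xyz": [0,0,0],"gripper": 0}]}}

```text
time: 18.8
tool_pos: [0.5653, -0.1421, 0.1469]
tcp_rot: [-3.128, -0.287, -0.001]
wrist_force: [-0.2, 0.8, -0.9]
width: -0.003
```

```bash
python3 look.py k; python3 - <<'E'
from fit2 import *
p=np.load("jig2.npy"); t=pickle.load(open("pics/top_k.pkl","rb")); J=toJ(p,cloud(t)[120:220,215:300].reshape(-1,3))
for x in np.arange(.042,.13,.006):
    r=[]
    for y in (-.05,-.03,-.01,.01,.03):
        m=(abs(J[:,0]-x)<.003)&(abs(J[:,1]-y)<.01); r.append(np.median(J[m,2]).round(3))
    print(round(x,3),r)
B=J[(J[:,2]>.05)&(abs(J[:,1])<.05)&(J[:,0]>.078)&(J[:,0]<.119)]; print(np.polyfit(B[:,1],B[:,0],1))
d0=pickle.load(open("pics/top0.pkl","rb"))
E
```

```text
0.042 [np.float64(0.028), np.float64(0.025), np.float64(0.028), np.float64(0.024), np.float64(0.026)]
0.048 [np.float64(0.03), np.float64(0.027), np.float64(0.023), np.float64(0.028), np.float64(0.026)]
0.054 [np.float64(0.03), np.float64(0.027), np.float64(0.03), np.float64(0.027), np.float64(0.027)]
0.06 [np.float64(0.064), np.float64(0.065), np.float64(0.063), np.float64(0.066), np.float64(0.027)]
0.066 [np.float64(0.067), np.float64(0.068), np.float64(0.067), np.float64(0.069), np.float64(0.031)]
0.072 [np.float64(0.042), np.float64(0.034), np.float64(0.031), np.float64(0.069), np.float64(0.029)]
0.078 [np.float64(0.052), np.float64(0.065), np.float64(0.062), np.float64(0.064), np.float64(0.066)]
0.084 [np.float64(0.073), np.float64(0.07), np.float64(0.071), np.float64(0.071), np.float64(0.074)]
0.09 [np.float64(0.071), np.float64(0.074), np.float64(0.077), np.float64(0.075), np.float64(0.077)]
0.096 [np.float64(0.077), np.float64(0.075), np.float64(0.074), np.float64(0.078), np.float64(0.077)]
0.102 [np.float64(0.074), np.float64(0.077), np.float64(0.078), np.float64(0.076), np.float64(0.076)]
0.108 [np.float64(0.073), np.float64(0.076), np.float64(0.075), np.float64(0.074), np.float64(0.075)]
0.114 [np.float64(0.066), np.float64(0.071), np.float64(0.073), np.float64(0.07), np.float64(0.072)]
0.12 [np.float64(0.062), np.float64(0.063), np.float64(0.066), np.float64(0.063), np.float64(0.065)]
0.126 [np.float64(0.074), np.float64(0.071), np.float64(0.07), np.float64(0.072), np.float64(0.073)]
[0.00469111 0.09811665]
```

View pics/k.png

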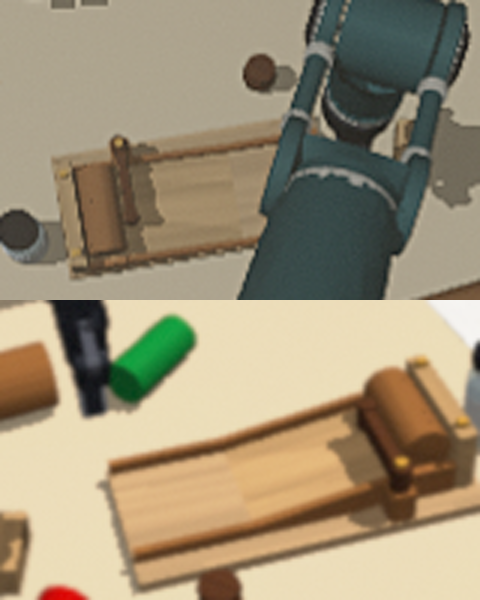

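The keeper lies straight across the lane at jig x ≈ 0.065 (top crop (120,145) to (132,218)). The blank is home and square, and the robot is clear of everything.

```bash
python3 -c "
from workcell import bot
print(bot.finish_job())"
```

```text
the job is handed in; nothing more can be done
None
```

I pushed the blank up the ramp with two spread fingers, at 40 mm/s and then 20 mm/s over the crest, until it was home against the stop. I then swung the keeper shut with closed fingers. It was handed in at about 19 s; no verdict is reported.

- **Blank:** its centre measured at jig x ≈ 0.098–0.099 m and its top at about 0.077 m, which agrees with the seat point. Its axis is within about 0.01 rad of square.
- **Keeper:** the arm lies at jig x ≈ 0.065 m along its whole length, which fits fully shut. The fingers stopped moving and the force rose to about 10 N at the end stop, a few millimetres further along than my first estimate.
- **Bystanders and robot:** I measured no bystander at the end. Those visible in the cropped pictures look unmoved. The gripper was clear of everything, held above the low end of the jig.
- **What disagreed:** my first jig fit from hand-picked points had the yaw off by about 0.03 rad. A depth fit corrected it before any push. My first move calls were refused for missing fields, and nothing moved.

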